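# Slide the coin tray home under the magnifier

### The job

On the coin viewing stand, turn the brass key clockwise until its red stop bar is well clear of the runway, before moving the coin tray. Then slide the tray along the deck, without lifting it off, in under the magnifier until it drops flat into its shallow blue pocket; let go and leave it there with the bar still clear. Do not bump the magnifier or disturb the cup, scale pan, loupe and cash box.

Things in the scene. Friction and masses are not known exactly. Their poses are not given: they have to be found in the camera images.
- pocket (a point): Centre of the floor of the shallow blue pocket in the green viewing stand. x points along the runway from the tray towards the pocket (to the robot's left), y roughly towards the robot, z up. The pocket is 6 mm deep, 90 mm along x, 116 mm along y: the tray has 3 mm of play each side. The flat deck (the runway) lies 6 mm above this point, from x = -285 to -45 mm.
- station: The viewing stand, a fixed low green block 360 x 220 mm, 24 mm high. Origin on the desk under the pocket's centre, axes as pocket. Two steel guide rails, 5 mm high, flank the lane at y = +-58 mm from x = -62 mm on, flaring to y = +-67 mm at x = -89 mm.
- tray_grip (a point): Centre of the upright black grip rib of the loose wooden coin tray, 27 mm above the tray's underside. Tray: slab 84 (x) x 110 (y) x 10 mm, 0.25 kg, coins fixed in it. Rib: on the middle of its top, 36 mm long (x), 14 mm thick (y), 34 mm high. It starts on the deck before the stop bar, x roughly along the runway, 210 to 230 mm short of the pocket.
- key (a joint): Angle of the key and its red stop bar, rad. Near 0 the bar lies across the runway ahead of the tray; it grows as the key turns clockwise seen from above (bar swings towards the tray), to the end stop at 1.57 where the bar lies alongside the runway, on its +y side. Clear from 1.25 on. Friction (0.06 N m) holds it where it is left.
- key_grip (a point): On the key's vertical axis, middle of its brass bow, 36 mm above the deck, at x = -114, y = +92 mm from the pocket; axes of the stand, not turning with the key. Bow: upright plate 36 x 10 mm, 32 mm high, along the stand's y at joint 0, along x at 1.57. The bar, 12 mm wide, 6 to 16 mm above the deck, reaches 54 mm from the axis, to -y at joint 0.
- magnifier_edge (a point): Middle of the lower front edge of the overhead magnifier: level glass sheet in a silver frame, 110 mm along x, 164 mm wide, 10 mm thick, 185 mm above the deck, 38 mm before the pocket's centre. It roofs the pocket: the seated tray's rib is reached only with the tool leaning back along the runway, towards -x. Two 10 mm posts at its far end.
- magnifier: The same overhead magnifier; origin 38 mm beyond its front edge, straight above the pocket's centre, at its underside.
- cup: White ceramic sorting cup, 76 mm across, 75 mm high, loose beside the stand; origin under its centre.
- scale_pan: Brass coin scale pan, 100 mm across, 25 mm high, loose beside the stand; origin under its centre.
- loupe: Loupe in a silver frame lying flat, 165 mm long, 80 mm wide, 9 mm thick, handle to its -x; origin under it, 45 mm from the lens centre.
- cash_box: Steel cash box, 204 x 154 mm, 95 mm high, 2.5 kg, near the stand; origin under its centre.
Things that resemble listed ones, but are neither listed nor needed, are in the scene too. Of the things like the part that bears tray_grip, leave any that is orange; of the rest the larger one is meant.

How it is judged:
By the outcome, as a careful person would: the job done as asked, in the order asked, and still so for the second after the job is handed in, with the robot touching nothing.
It also fails if it takes over 54 s, if anything falls off the work surface, if the arm or the gripper's body presses on something with over 40 N, if the wrist force passes 120 N, or if a joint passes its speed limit or range.

### The arm

A 7-joint arm with a two-finger parallel gripper is mounted at the origin on the work surface. World frame = base frame: x ahead of the robot, y to its left, z up, the work surface at z = 0. Lengths are in mm, angles in rad, forces in N, time in s.
With the tool pointing down it reaches from about 425 to 950 mm from the base axis. Payload 16.7 kg.
Tool frame: the origin (TCP) lies midway between the tips of the shut fingers; the grasp point (between the pads) lies 19 mm behind it (grip_depth is the distance from the TCP to the grasp point, in mm); z points along the fingers, y is the line along which they close (so a half turn about z gives the same grasp; the last joint's range is limited). The gripper opens to 94 mm and grips with 3 to 60 N. Pads are 16 mm wide; open, the fingers measure 119 mm over their backs; the gripper's body (75 mm by 177 mm) begins 78 mm behind the grasp point.
Start: joints at [-1.262, 0.426, 0.074, 1.606, -0.034, 1.111, -0.067], TCP at [298.937, 605.154, 205.467] pointing down, gripper open.
Joint ranges: [-2.85, 2.85], [-0.5, 2.14], [-1.23, 1.37], [0.21, 2.46], [-1.02, 4.16], [0.16, 2.05], [-2.73, 2.73]. Speed limits (rad/s): [1.89, 1.89, 2.39, 2.39, 3.01, 3.01, 3.01].

### API

Orientations are given as a unit quaternion [x, y, z, w].
In Python, from plant import state, grab_frame, camera_model, job_done, grip_depth gives the robot as it stands.
- The arm moves only by the tool drive_tool, never from a script. Its argument "series" is a list of rows, each a list of 3 entries, a list of its own where there are three numbers: the shift along the tool's x, y, z in mm, then the turn, a rotation vector about the tool's x, y, z in degrees, then the closure in counts, from 0 (fully open) to 255 (shut). A call has 1 to 12 rows; each row is the pose to reach, as a shift and turn from the pose commanded when the call began, along the tool's axes at that moment; what a row does not reach only later rows make up. A row lasts 1/8 s, in which the tool goes at most 62.5 mm and 10.7 degrees, less where a joint would pass 70% of its speed; a pose out of reach is approached as far as the arm can. A call with a gripper value outside its range is refused whole. The fingers move at their own pace and stop on an object; the grip force is fixed at half the most. Time passes only in rows, so rows that repeat a pose let the fingers close. It gives the time, the measured TCP pose, the force, the opening and the grip force at its end, in the units of the state.
- state(): the state, without advancing time (a new reading comes with each control period).
- grab_frame(name): name is "side" or "top" or "wrist"; returns the picture (480x640x3 uint8, red, green, blue); there is no depth.
- camera_model(name): a dict with "camera_matrix" (3x3 intrinsics, pixels), "extrinsics" (4x4, takes a point from camera to world coordinates). Camera axes: x right, y down, z forward; pixel columns grow to the right and rows downward; lengths in mm; the calibration is good to about 2 mm. A picture is of the moment at which its call begins: read the wrist's pose just before it. camera_model takes no time and is no camera call; for the wrist camera it gives the pose at the moment of the call.
- job_done(): hands the job in; it is judged then, once.
The state is a dict: "time": time; "qpos": joint angles; "joint_vel": joint speeds; "tau": joint torques, N m; "tool_pos": TCP position; "eef_rot": TCP orientation; "contact_force": force on the tool from outside, world axes, zero at the start; "moment": the same for the moment, N m; "width": opening from 0.0 (shut) to 1.0 (fully open); "gripper_force": force on a finger pad.
Only numpy, scipy, OpenCV 4.12 (cv2) and the standard library are available. Lean on these libraries where they do the work, as an engineer would, in place of code of your own. Each camera call takes 0.05 s, during which the arm holds its last target. There are 200 camera calls.

## Working session

There is one attempt and no reset: what is moved stays moved. The work goes in short steps, Python scripts to look and compute and a tool call to move; the robot and the scene stay as the last step left them, time stands still between calls to the robot, and variables do not carry over. Pictures are saved under pics/ and viewed, at most 10 in all, crops included, and the job is handed in when it is done.

Besides the shell and the picture viewer there is one more tool, called after "Request:" in YAML: its name, and indented under it one key for each argument. drive_tool: Moves the arm, as the interface text tells. Its arguments: {"type":"object","properties":{"series":{"type":"array","items":{"type":"array"}}},"required":["series"]}

```bash
mkdir -p pics; ls; python3 - <<'E'
from plant import *
import cv2,json
s=state();print(s['time'],s['tool_pos'],s['eef_rot'],grip_depth if not callable(grip_depth) else grip_depth())
for n in("side","top","wrist"):
    m=camera_model(n);print(n,m['camera_matrix'].tolist() if hasattr(m['camera_matrix'],'tolist') else m['camera_matrix']);print(m['extrinsics'])
    cv2.imwrite(f'pics/{n}0.png',cv2.cvtColor(grab_frame(n),cv2.COLOR_RGB2BGR))
E
```

```text
pics
0.0 [298.74376838 604.79124051 204.77481241] [ 2.27392606e-01  9.73802951e-01 -6.35651450e-04 -1.05153979e-04] 18.8
side [[461.88899634823383, 0.0, 319.1759549326892], [0.0, 461.88899634823383, 247.42324029075579], [0.0, 0.0, 1.0]]
[[-9.91863940e-01 -9.15317342e-02  8.84752322e-02  4.20723405e+02]
 [-1.27301056e-01  7.16455813e-01 -6.85919463e-01  6.05432461e+02]
 [-6.05196482e-04 -6.91601771e-01 -7.22278772e-01  8.03628420e+02]
 [ 0.00000000e+00  0.00000000e+00  0.00000000e+00  1.00000000e+00]]
top [[447.81990070532987, 0.0, 307.8996592466174], [0.0, 447.81990070532987, 241.2208657957809], [0.0, 0.0, 1.0]]
[[ 1.73613905e-02 -9.87868376e-01  1.54319969e-01  3.75466994e+02]
 [-9.99685927e-01 -1.99404028e-02 -1.51798601e-02 -5.61799767e-01]
 [ 1.80729061e-02 -1.54007958e-01 -9.87904307e-01  1.02621016e+03]
 [ 0.00000000e+00  0.00000000e+00  0.00000000e+00  1.00000000e+00]]
wrist [[374.4017752156387, 0.0, 322.2480197486706], [0.0, 374.4017752156387, 243.2413883880938], [0.0, 0.0, 1.0]]
[[ 4.44183441e-01  8.61992351e-01  2.44274964e-01  2.27067185e+02]
 [ 8.95932301e-01 -4.26584511e-01 -1.23818284e-01  6.41364875e+02]
 [-2.52649815e-03  2.73851862e-01 -9.61768566e-01  3.83600222e+02]
 [ 0.00000000e+00  0.00000000e+00  0.00000000e+00  1.00000000e+00]]
```

View pics/top0.png

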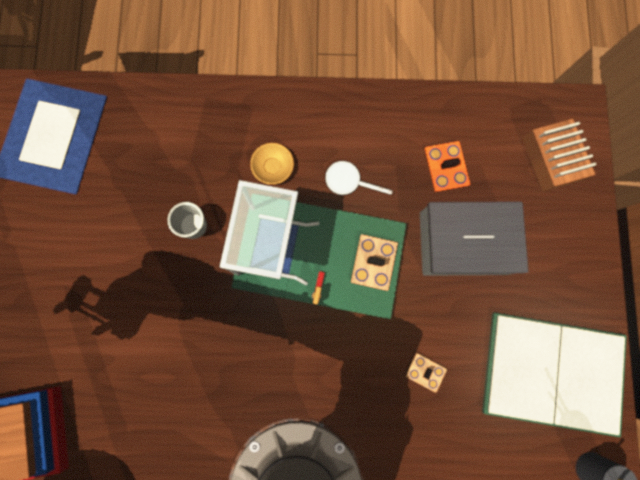

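View pics/side0.png

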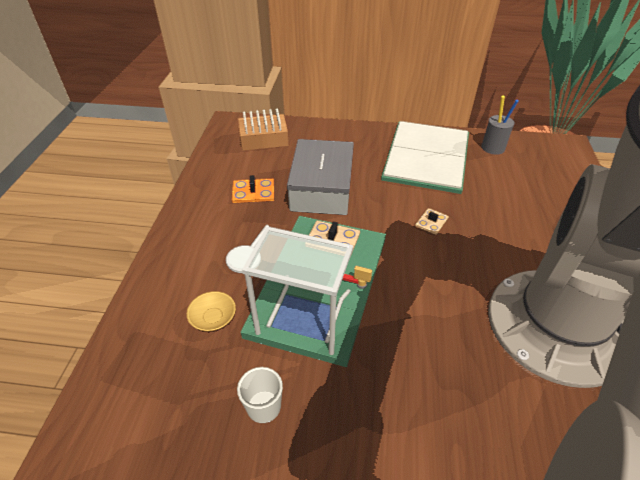

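Top view: the wooden tray with black rib on the stand is at about (376,260). The look-alikes are the orange one at (447,165) and a small loose wooden one at (427,373). The larger non-orange one, on the deck before the bar, fits. The key is at (317,295) with its red bar at (321,278), and the magnifier frame spans (220–298, 182–278). I'll measure these and make one enlarged crop.

```bash
cat > h.py <<'E'
import numpy as np,cv2
from plant import *
def ray(n,uv,m=None):
    m=m or camera_model(n);K=np.array(m['camera_matrix']);E=np.array(m['extrinsics'])
    d=E[:3,:3]@np.linalg.solve(K,[uv[0],uv[1],1.]);return E[:3,3],d/np.linalg.norm(d)
def plane(n,uv,z,m=None):
    o,d=ray(n,uv,m);return o+d*(z-o[2])/d[2]
def tri(*r):
    A=0;b=0
    for o,d in r:
        P=np.eye(3)-np.outer(d,d);A=A+P;b=b+P@o
    p=np.linalg.solve(A,b);return p,[float(np.linalg.norm((np.eye(3)-np.outer(d,d))@(p-o))) for o,d in r]
def blobs(img,lo,hi,roi,amin=15):
    x0,y0,x1,y1=roi;h=cv2.cvtColor(img,cv2.COLOR_BGR2HSV);m=cv2.inRange(h,np.array(lo),np.array(hi))
    k=np.zeros_like(m);k[y0:y1,x0:x1]=m[y0:y1,x0:x1]
    n,l,s,c=cv2.connectedComponentsWithStats(k)
    for i in range(1,n):
        if s[i,4]>=amin:
            r=cv2.minAreaRect(np.argwhere(l==i)[:,::-1].astype(np.float32))
            print('  ',s[i].tolist(),c[i].round(1).tolist(),[np.round(a,1).tolist() for a in r])
    return k
E
python3 - <<'E'
from h import *
t=cv2.imread('pics/top0.png');s=cv2.imread('pics/side0.png')
for n,im,roi in(('top',t,(215,170,420,330)),('side',s,(225,210,400,365))):
    print(n)
    for nm,lo,hi in(('black',(0,0,0),(180,255,45)),('brass',(15,150,120),(30,255,255)),('red',(0,180,100),(6,255,255)),('blue',(105,70,40),(125,255,255)),('wood',(8,60,150),(22,150,255)),('green',(60,90,30),(90,255,140))):
        print(nm);blobs(im,lo,hi,roi,12)
a=cv2.resize(t[170:330,215:420],None,fx=3.4,fy=3.4,interpolation=cv2.INTER_CUBIC)[:,:697]
cv2.imwrite('pics/c1.png',a)
b=cv2.resize(s[205:365,220:400],None,fx=3.7,fy=3.7,interpolation=cv2.INTER_CUBIC)
cv2.imwrite('pics/c2.png',b);print(a.shape,b.shape)
E
```

```text
top
black
   [298, 193, 22, 12, 102] [307.2, 199.5] [[308.2, 199.8], [20.9, 8.9], 16.4]
   [320, 199, 7, 8, 23] [323.1, 202.5] [[323.0, 202.5], [5.1, 7.6], 9.5]
   [215, 205, 8, 23, 60] [217.4, 217.7] [[216.9, 216.2], [22.2, 4.9], 67.6]
   [215, 271, 65, 58, 1690] [238.3, 303.4] [[245.6, 302.9], [74.9, 47.1], 14.0]
   [262, 294, 4, 6, 12] [263.5, 296.2] [[263.4, 296.4], [2.4, 5.3], 14.0]
   [263, 323, 7, 7, 20] [266.5, 326.4] [[266.0, 326.0], [6.0, 6.0], 90.0]
brass
   [251, 170, 42, 15, 456] [271.5, 175.6] [[271.5, 177.0], [41.0, 14.0], 0.0]
   [364, 242, 8, 7, 43] [367.4, 245.0] [[367.5, 245.0], [6.4, 6.4], 45.0]
   [384, 246, 7, 7, 39] [387.0, 249.2] [[387.0, 249.0], [6.0, 6.0], 90.0]
   [358, 271, 7, 8, 40] [361.4, 274.5] [[361.0, 274.5], [7.0, 6.0], 90.0]
   [378, 276, 7, 7, 40] [381.1, 278.9] [[381.0, 279.0], [6.0, 6.0], 90.0]
   [313, 287, 8, 18, 96] [316.5, 295.3] [[316.1, 295.3], [6.3, 17.5], 11.3]
red
   [317, 272, 7, 15, 63] [319.9, 278.9] [[319.9, 278.8], [4.4, 14.1], 12.5]
blue
   [283, 226, 15, 47, 262] [289.9, 249.4] [[290.1, 248.9], [6.0, 47.7], 12.2]
wood
   [351, 23
[... 1656 characters left out ...]
, 307, 6, 6, 13] [361.0, 309.4] [[361.2, 308.8], [4.2, 4.9], 45.0]
   [356, 315, 5, 7, 12] [358.3, 317.5] [[358.9, 317.7], [5.4, 3.8], 53.1]
   [351, 331, 5, 12, 19] [353.1, 336.2] [[352.6, 336.3], [3.3, 11.4], 11.3]
   [242, 333, 17, 9, 46] [249.8, 337.2] [[250.0, 337.0], [17.6, 4.1], 15.9]
   [267, 343, 39, 12, 62] [285.6, 348.3] [[286.2, 348.1], [39.3, 2.4], 15.5]
   [324, 343, 4, 9, 15] [326.3, 346.2] [[326.7, 346.6], [8.5, 2.5], 69.4]
   [342, 345, 10, 13, 38] [346.7, 351.1] [[346.3, 350.6], [7.3, 11.7], 18.4]
   [307, 351, 11, 7, 27] [311.6, 354.2] [[312.0, 354.0], [11.4, 4.4], 18.4]
   [319, 355, 28, 10, 55] [332.9, 360.0] [[332.5, 359.5], [27.9, 6.2], 7.4]
(544, 697, 3) (592, 666, 3)
```

View pics/c1.png

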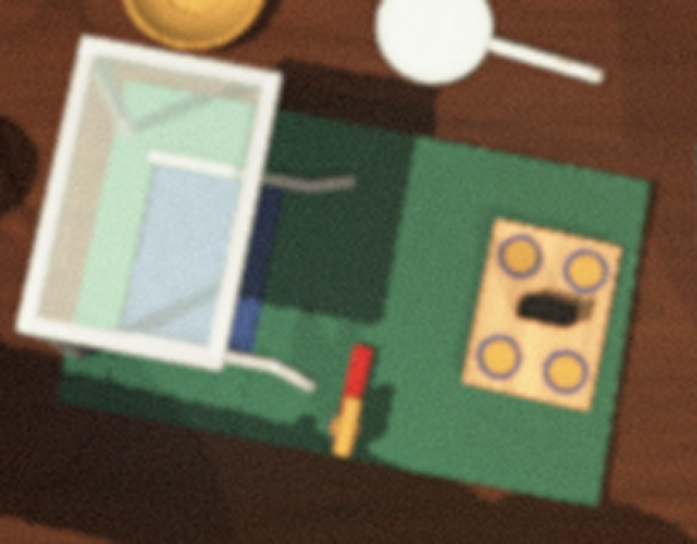

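View pics/c2.png

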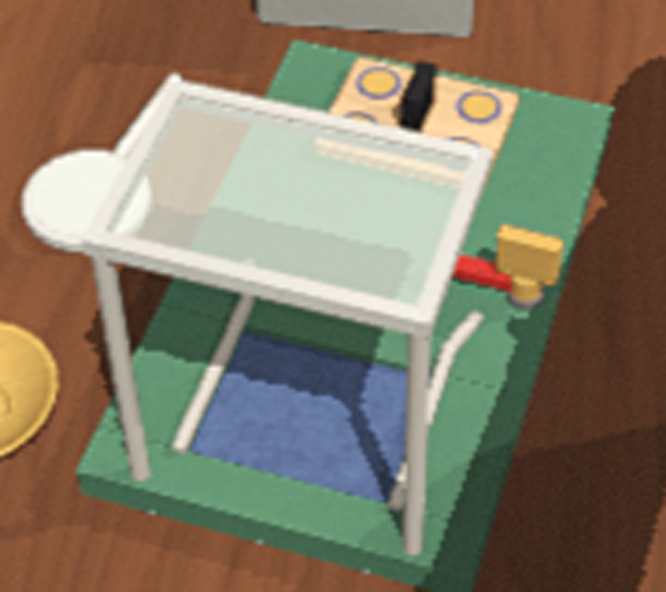

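The crops confirm the choice. The large tray is on the deck with its rib at crop (548,308), the key bow at (347,428), the red bar pointing across the lane, and the magnifier front edge from (280,73) to (220,367). In the side crop the bow top is at (530,238) and the rib at (420,85).

```bash
python3 - <<'E'
from h import *
T=lambda u,v:('top',(215+u/3.4,170+v/3.4));S=lambda u,v:('side',(220+u/3.7,205+v/3.7))
f=lambda a,b:tri(ray(*a),ray(*b))
for n,a,b in [('cornFR',T(651,180),S(290,42)),('cornNR',T(600,505),S(610,105)),('bowtop',T(348,426),S(531,238)),('ribmid',T(546,308),S(418,90)),
  ('magF far',T(280,73),S(176,80)),('magF near',T(222,366),S(488,152)),('magB far',T(82,38),S(92,245)),('magB near',T(20,330),S(430,325)),('tray c NR',T(591,409),S(518,97)),('tray FR',T(622,245),S(360,60))]:
    p,e=f(a,b);print(n,p.round(1),np.round(e,1))
C=[plane(*T(651,180),24),plane(*T(600,505),24)]
yd=C[1]-C[0];print('right edge len',np.linalg.norm(yd))
Cs=[plane(*S(*q),24) for q in((290,42),(610,105),(80,472))];print(np.round(C,1),np.round(Cs,1))
A=(C[0]+Cs[0])/2;B=(C[1]+Cs[1])/2
ey=(B-A);ey2=Cs[2]-Cs[0];print('yaw y-edge',np.arctan2(ey[1],ey[0]),'x-edge',np.arctan2(ey2[1],ey2[0]),np.linalg.norm(ey2))
# pocket frame
a=np.arctan2(ey2[1],ey2[0]);b=np.arctan2(ey[1],ey[0])-np.pi/2
print(a,b)
# tray corners top at z=34
print('tray',[plane(*T(*q),34).round(1).tolist() for q in((495,220),(622,245),(591,409),(464,383))])
print('bar',plane(*T(362,348),40).round(1),plane(*T(352,395),40).round(1),'bow ends',plane(*T(354,398),76).round(1),plane(*T(342,456),76).round(1))
print('rib ends z68', [plane(*T(*q),68).round(1).tolist() for q in((518,305),(578,312))])
print('box',[plane('top',q,95).round(1).tolist() for q in((427,205),(429,274))])
E
```

```text
cornFR [ 581.7 -242.7   16.6] [1.2 1.2]
cornNR [ 363.8 -204.7   20.7] [1.3 1.3]
bowtop [409.5 -37.3  72.9] [0.5 0.5]
ribmid [ 487.3 -163.6   58.7] [0.4 0.4]
magF far [594.1   8.2 217.6] [0.8 0.8]
magF near [435.2  35.7 214.8] [0.7 0.7]
magB far [611.3 117.2 215.4] [1.6 1.6]
magB near [452.2 143.7 215.1] [0.5 0.5]
tray c NR [ 424.9 -198.1   27. ] [0.3 0.3]
tray FR [ 532.7 -219.9   27.4] [1. 1.]
right edge len 219.44732057188477
[[ 578.9 -240.9   24. ]
 [ 362.6 -203.9   24. ]] [[ 581.4 -235.    24. ]
 [ 365.4 -201.4   24. ]
 [ 639.2  116.9   24. ]]
yaw y-edge 2.9800230994626604 x-edge 1.4079507496752115 356.51803385935045
1.4079507496752115 1.4092267726677639
tray [[547.7, -134.2, 34.0], [532.6, -218.5, 34.0], [424.2, -196.7, 34.0], [439.6, -113.9, 34.0]]
bar [460.6 -46.9  40. ] [430.1 -40.8  40. ] bow ends [426.3 -40.6  76. ] [390.4 -33.7  76. ]
rib ends z68 [[487.4, -144.2, 68.0], [483.7, -182.4, 68.0]]
box [[604.6, -268.6, 95.0], [456.7, -269.3, 95.0]]
```

```bash
cat >> h.py <<'E'
from scipy.spatial.transform import Rotation as R
EX=np.array([.1616,.9869,0]);EY=np.array([-.9869,.1616,0]);P0=np.array([518.3,60.9,0])
def W(x,y,z):return P0+x*EX+y*EY+np.array([0,0,z])   # stand coords -> world
def ori(lean,yaw=0):  # tool x=+EX side, leaning back to -x
    M=np.c_[EX,-EY,[0,0,-1.]];return R.from_matrix(M)*R.from_euler('y',lean,degrees=True)
def inst(s=None):
    s=s or state();v=np.array(s['tool_pos'])-P0;q=R.from_quat(s['eef_rot'])
    print('t',s['time'],'stand xyz',[round(float(a),1) for a in(v@EX,v@EY,v[2])],'rot err deg vs lean0',(ori(0).inv()*q).as_rotvec(degrees=True).round(1),'q',np.round(s['qpos'],2),'F',np.round(s['contact_force'],1),'w',s['width'])
def go(pts):  # list of (x,y,z,lean) stand coords
    s=state();p=np.array(s['tool_pos']);q=R.from_quat(s['eef_rot'])
    for x,y,z,l in pts:
        g=ori(l) if not isinstance(l,R) else l
        print((x,y,z),q.inv().apply(W(x,y,z)-p).round(1).tolist(),(q.inv()*g).as_rotvec(degrees=True).round(1).tolist())
E
python3 - <<'E'
from h import *
inst();print(ori(22).apply([0,0,1])@EX)
go([(-88,48,300,22)])
E
```

```text
t 0.15 stand xyz [501.4, 304.5, 204.9] rot err deg vs lean0 [  0.  -0. -73.] q [-1.26  0.43  0.07  1.61 -0.03  1.11 -0.07] F [-0.1 -0.1 -0.2] w 0.9971268303152088
0.37462273299331
(-88, 48, 300) [-417.5, -488.8, -94.6] [-14.1, 19.0, 72.1]
```

Request:
drive_tool:
  series:
    - [[0,0,-60],[0,0,0],255]
    - [[0,0,-100],[0,0,0],255]
    - [[-417,-489,-95],[-14.1,19,72.1],255]
    - [[-417,-489,-95],[-14.1,19,72.1],255]
    - [[-417,-489,-95],[-14.1,19,72.1],255]
    - [[-417,-489,-95],[-14.1,19,72.1],255]
    - [[-417,-489,-95],[-14.1,19,72.1],255]
    - [[-417,-489,-95],[-14.1,19,72.1],255]
    - [[-417,-489,-95],[-14.1,19,72.1],255]
    - [[-417,-489,-95],[-14.1,19,72.1],255]
    - [[-417,-489,-95],[-14.1,19,72.1],255]
    - [[-417,-489,-95],[-14.1,19,72.1],255]

```text
time: 1.65
tool_pos: [451.8, -2.9, 301.1]
eef_rot: [0.748, 0.635, 0.147, -0.124]
contact_force: [1.3, 1.0, 0.4]
width: 0.006
gripper_force: 0.0
```

```bash
python3 - <<'E'
from h import *
inst()
go([(-88,48,300,22),(-86,48,150,22),(-86,48,34,22)])
E
```

```text
t 1.65 stand xyz [-73.7, 55.3, 301.1] rot err deg vs lean0 [-0.1 22.2  0. ] q [-0.71 -0.08  0.85  2.03 -0.35  1.18  0.12] F [1.3 1.  0.4] w 0.006389512622569091
(-88, 48, 300) [-13.7, 7.3, -4.4] [0.1, -0.2, -0.0]
(-86, 48, 150) [-68.4, 7.1, 135.3] [0.1, -0.2, -0.0]
(-86, 48, 34) [-112.3, 6.9, 242.7] [0.1, -0.2, -0.0]
```

Request:
drive_tool:
  series:
    - [[0,0,0],[0,0,0],255]
    - [[0,0,0],[0,0,0],255]

```text
time: 1.9
tool_pos: [451.7, -0.4, 300.4]
eef_rot: [0.748, 0.635, 0.146, -0.124]
contact_force: [-0.5, 0.5, -1.0]
width: 0.004
gripper_force: 0.0
```

```bash
python3 - <<'E'
from h import *
inst()
go([(-86,48,150,22),(-86,48,34,22)])
cv2.imwrite('pics/w1.png',cv2.cvtColor(grab_frame('wrist'),cv2.COLOR_RGB2BGR))
E
```

```text
t 1.9 stand xyz [-71.3, 55.8, 300.4] rot err deg vs lean0 [ 0.  22.1  0.1] q [-0.71 -0.08  0.84  2.03 -0.35  1.18  0.11] F [-0.5  0.5 -1. ] w 0.004133292385413719
(-86, 48, 150) [-70.2, 7.9, 133.8] [0.0, -0.1, -0.1]
(-86, 48, 34) [-113.8, 7.9, 241.3] [0.0, -0.1, -0.1]
```

View pics/w1.png

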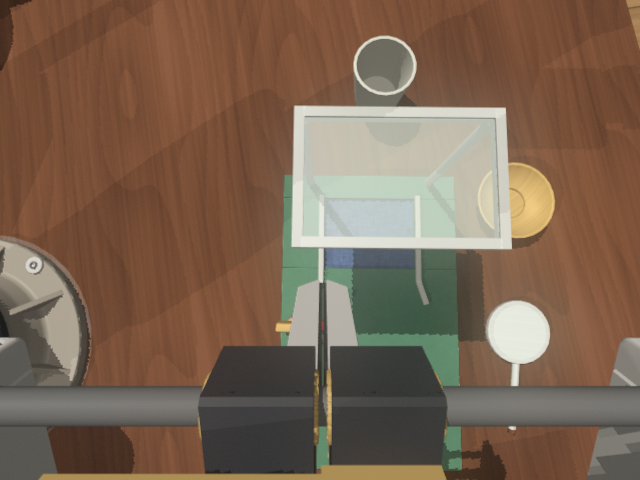

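The wrist view shows the shut fingers over the lane. The bow is at (285,327) and the magnifier's front edge at row 243, well ahead of the fingers. Next I'll descend on the +x side of the bar.

Request:
drive_tool:
  series:
    - [[-17,8,-7],[0,0,0],255]
    - [[-36,8,44],[0,0,0],255]
    - [[-53,8,89],[0,0,0],255]
    - [[-70,8,134],[0,0,0],255]
    - [[-88,8,180],[0,0,0],255]
    - [[-105,8,220],[0,0,0],255]
    - [[-114,8,241],[0,0,0],255]
    - [[-114,8,241],[0,0,0],255]

```text
time: 2.95
tool_pos: [456.3, -15.8, 33.4]
eef_rot: [0.748, 0.635, 0.145, -0.125]
contact_force: [-0.2, 0.5, 0.5]
width: 0.004
gripper_force: 0.0
```

```bash
python3 - <<'E'
from h import *
inst()
go([(-86,48,34,22),(-100,50,34,22),(-114-3.4-2,46,34,22),(-138,52,34,22),(-149,61,34,22),(-155,70,34,22),(-155,60,34,22),(-150,50,200,22)])
cv2.imwrite('pics/w2.png',cv2.cvtColor(grab_frame('wrist'),cv2.COLOR_RGB2BGR))
E
```

```text
t 2.95 stand xyz [-85.7, 48.8, 33.4] rot err deg vs lean0 [ 0.2 22.1  0. ] q [-0.37  0.48  0.69  2.26 -1.    0.85  0.92] F [-0.2  0.5  0.5] w 0.004175556348259472
(-86, 48, 34) [-0.0, 0.8, -0.7] [-0.2, -0.1, -0.1]
(-100, 50, 34) [-13.0, -1.2, -6.0] [-0.2, -0.1, -0.1]
(-119.4, 46, 34) [-31.0, 2.8, -13.3] [-0.2, -0.1, -0.1]
(-138, 52, 34) [-48.2, -3.2, -20.3] [-0.2, -0.1, -0.1]
(-149, 61, 34) [-58.4, -12.2, -24.4] [-0.2, -0.1, -0.1]
(-155, 70, 34) [-64.0, -21.2, -26.6] [-0.2, -0.1, -0.1]
(-155, 60, 34) [-64.0, -11.2, -26.6] [-0.2, -0.1, -0.1]
(-150, 50, 200) [3.2, -1.7, -178.6] [-0.2, -0.1, -0.1]
```

View pics/w2.png

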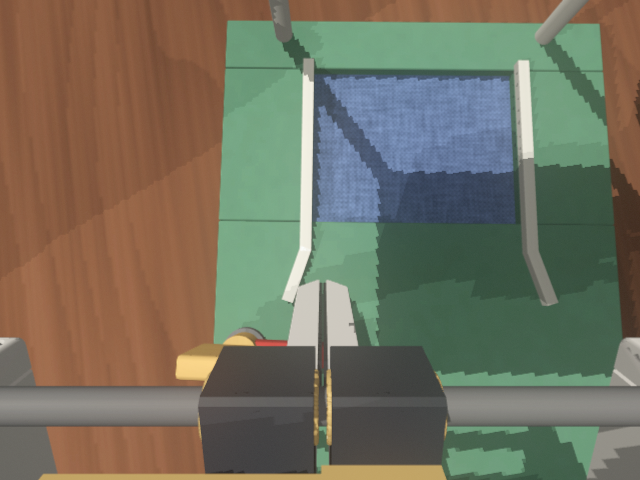

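The tips (322,285) are ahead of the red bar (270,343), which leads to the bow at (200,362). I'll sweep along the bar's arc.

Request:
drive_tool:
  series:
    - [[-13,-1,-6],[0,0,0],255]
    - [[-22,1,-9.5],[0,0,0],255]
    - [[-31,3,-13],[0,0,0],255]
    - [[-40,0,-17],[0,0,0],255]
    - [[-48,-3,-20],[0,0,0],255]
    - [[-54,-8,-22],[0,0,0],255]
    - [[-58,-12,-24],[0,0,0],255]
    - [[-61,-16,-25],[0,0,0],255]
    - [[-61,-16,-25],[0,0,0],255]

```text
time: 4.12
tool_pos: [430.7, -79.7, 34.6]
eef_rot: [0.748, 0.635, 0.146, -0.124]
contact_force: [1.0, -0.8, 0.2]
width: 0.006
gripper_force: 0.3
```

```bash
python3 - <<'E'
from h import *
inst()
go([(-155,74,34,22),(-158,55,34,22),(-158,50,60,22),(-175,20,200,22)])
im=cv2.cvtColor(grab_frame('side'),cv2.COLOR_RGB2BGR);im2=cv2.cvtColor(grab_frame('wrist'),cv2.COLOR_RGB2BGR)
cv2.imwrite('pics/s2.png',np.vstack([cv2.resize(im[180:340,220:460],(720,480))[:300],im2[180:480,:].repeat(1,0)[:, :640] if 0 else cv2.resize(im2[240:420],(720,202))]))
E
```

```text
t 4.125 stand xyz [-152.9, 63.8, 34.6] rot err deg vs lean0 [-0.  22.1  0.1] q [-0.25  0.49  0.73  2.26 -0.95  0.9   1.04] F [ 1.  -0.8  0.2] w 0.0061042447038501075
(-155, 74, 34) [-2.2, -10.2, -0.2] [0.1, -0.1, -0.1]
(-158, 55, 34) [-4.9, 8.8, -1.3] [0.1, -0.1, -0.1]
(-158, 50, 60) [4.9, 13.8, -25.4] [0.1, -0.1, -0.1]
(-175, 20, 200) [41.8, 43.9, -161.5] [0.1, -0.1, -0.1]
```

View pics/s2.png

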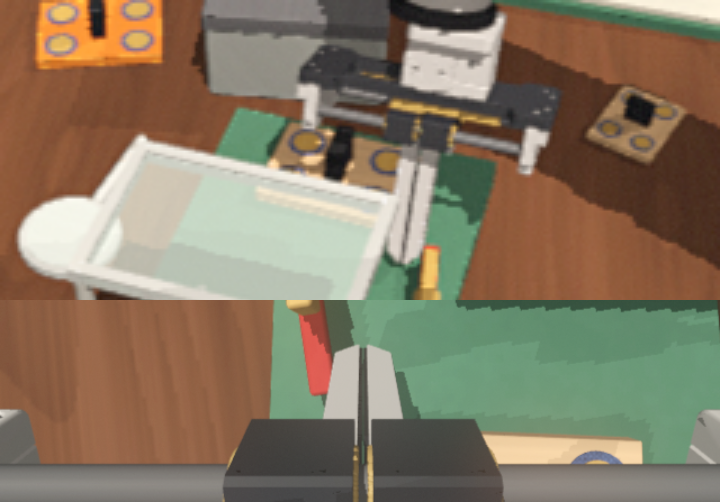

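The bar now points along −x beside the finger, at about 1.4 rad. I'll nudge it 5 mm more, then back off and rise.

Request:
drive_tool:
  series:
    - [[-2,-5,0],[0,0,0],255]
    - [[-2,-5,0],[0,0,0],255]
    - [[-3,9,-1],[0,0,0],255]
    - [[-3,14,-1],[0,0,0],200]
    - [[5,14,-25],[0,0,0],160]
    - [[22,28,-95],[0,0,0],120]
    - [[40,40,-150],[0,0,0],90]
    - [[42,44,-162],[0,0,0],90]
    - [[42,44,-162],[0,0,0],90]

```text
time: 5.35
tool_pos: [471.6, -108.2, 201.3]
eef_rot: [0.748, 0.636, 0.147, -0.123]
contact_force: [-0.5, 1.2, -0.7]
width: 0.61
gripper_force: 0.0
```

```bash
python3 - <<'E'
from h import *
inst()
m=camera_model('wrist')
im=cv2.cvtColor(grab_frame('wrist'),cv2.COLOR_RGB2BGR);t=cv2.cvtColor(grab_frame('top'),cv2.COLOR_RGB2BGR)
cv2.imwrite('pics/w3.png',im);cv2.imwrite('pics/t3.png',t)
print('red');blobs(im,(0,180,100),(6,255,255),(0,0,640,480),30)
print('red top');blobs(t,(0,180,100),(6,255,255),(215,170,420,330),10)
print('black top');blobs(t,(0,0,0),(180,255,50),(340,225,420,310),10)
E
```

```text
t 5.35 stand xyz [-174.5, 18.8, 201.3] rot err deg vs lean0 [-0.1 22.1 -0. ] q [-0.4   0.27  0.92  2.04 -0.63  1.17  0.68] F [-0.5  1.2 -0.7] w 0.6103146690443249
red
red top
   [326, 295, 15, 6, 60] [333.4, 297.4] [[333.1, 297.2], [14.1, 4.6], 9.5]
black top
```

View pics/w3.png

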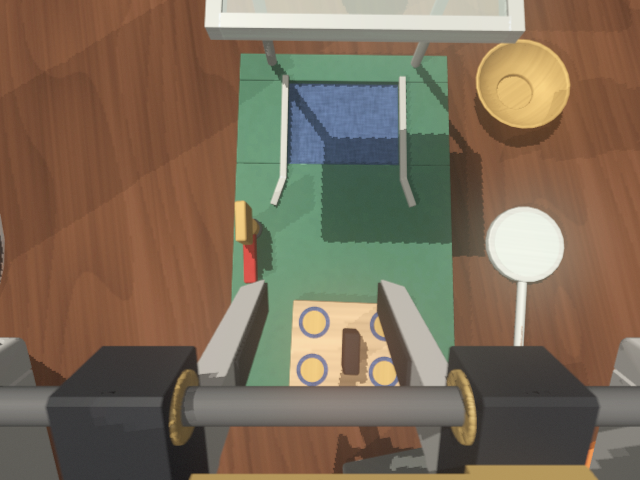

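The bar now lies alongside the runway: its angle in the top view is 9.5°, the same as the stand's. The tray's rib is at (351,351) in this wrist view. I'll cross-check its position from here.

```bash
python3 - <<'E'
from h import *
m=camera_model('wrist')
def st(p):v=p-P0;return np.round([v@EX,v@EY,v[2]],1)
for q,z in(((293,303),34),((387,305),34),((351,330),68),((351,374),68),((350,352),68),((314,322),34),((312,370),34),((385,374),34),((245,282),40),((258,232),40)):print(q,st(plane('wrist',q,z,m)))
o=ray('wrist',(351,352),m);t=ray('top',(215+546/3.4,170+308/3.4));print('tri rib',[st(x) if i==0 else x for i,x in enumerate(tri(o,t))])
go([(-228,-5,110,22),(-228,-5,30,22),(-227,-5,48,22)])
E
```

```text
(293, 303) [-185.1   49.    34. ]
(387, 305) [-187.2  -40.6   34. ]
(351, 330) [-206.4   -3.6   68. ]
(351, 374) [-242.9   -3.2   68. ]
(350, 352) [-224.7   -2.6   68. ]
(314, 322) [-203.    28.9   34. ]
(312, 370) [-247.2   30.8   34. ]
(385, 374) [-250.9  -37.4   34. ]
(245, 282) [-165.1   93.9   40. ]
(258, 232) [-117.6   82.5   40. ]
tri rib [array([-224.4,   -3.3,   72. ]), [0.3446558125864257, 0.3446558125863667]]
(-228, -5, 110) [-83.5, 25.4, 62.5] [-0.1, -0.1, -0.1]
(-228, -5, 30) [-113.6, 25.5, 136.7] [-0.1, -0.1, -0.1]
(-227, -5, 48) [-105.9, 25.5, 120.4] [-0.1, -0.1, -0.1]
```

Request:
drive_tool:
  series:
    - [[-40,22,30],[0,0,0],90]
    - [[-75,22,68],[0,0,0],90]
    - [[-90,22,105],[0,0,0],90]
    - [[-101,22,132],[0,0,0],90]
    - [[-101,22,132],[0,0,0],90]
    - [[-101,22,132],[0,0,0],255]
    - [[-101,22,132],[0,0,0],255]
    - [[-101,22,132],[0,0,0],255]
    - [[-101,22,132],[0,0,0],255]
    - [[-101,22,132],[0,0,0],255]

```text
time: 6.7
tool_pos: [485.5, -155.1, 40.4]
eef_rot: [0.748, 0.635, 0.146, -0.124]
contact_force: [0.6, -0.4, -0.3]
width: 0.158
gripper_force: 0.2
```

```bash
python3 - <<'E'
from h import *
inst();s=state();print(s['gripper_force'],s['moment'])
go([(-170,-1,41,22),(-120,0,41,22),(-85,0,41,22)])
E
```

```text
t 6.7 stand xyz [-218.4, -2.5, 40.4] rot err deg vs lean0 [-0.  22.1  0. ] q [-0.13  0.6   0.75  2.07 -0.93  1.03  1.06] F [ 0.6 -0.4 -0.3] w 0.1575364043288735
0.2109296154230833 [-0.49032861  0.08373629  0.00215266]
(-170, -1, 41) [45.1, -1.6, 17.6] [0.1, -0.1, -0.0]
(-120, 0, 41) [91.4, -2.6, 36.4] [0.1, -0.1, -0.0]
(-85, 0, 41) [123.8, -2.7, 49.6] [0.1, -0.1, -0.0]
```

Request:
drive_tool:
  series:
    - [[0,0,0],[0,0,0],255]
    - [[0,0,0],[0,0,0],255]
    - [[0,0,0],[0,0,0],255]

```text
time: 7.08
tool_pos: [485.5, -155.1, 40.4]
eef_rot: [0.748, 0.635, 0.146, -0.124]
contact_force: [1.5, 1.0, 1.6]
width: 0.148
gripper_force: 30.0
```

Request:
drive_tool:
  series:
    - [[11,0,4.5],[0,0,0],255]
    - [[25,-1,10],[0,0,0],255]
    - [[39,-1,15.5],[0,0,0],255]
    - [[53,-2,21],[0,0,0],255]
    - [[66,-2,26.5],[0,0,0],255]
    - [[79,-3,31.5],[0,0,0],255]
    - [[91,-3,36.5],[0,0,0],255]
    - [[101,-3,40.5],[0,0,0],255]
    - [[110,-3,44],[0,0,0],255]
    - [[118,-3,47.5],[0,0,0],255]
    - [[124,-3,50],[0,0,0],255]
    - [[124,-3,50],[0,0,0],255]

```text
time: 8.57
tool_pos: [504.4, -22.3, 40.7]
eef_rot: [0.748, 0.635, 0.146, -0.124]
contact_force: [3.7, 0.2, -1.8]
width: 0.15
gripper_force: 30.0
```

```bash
python3 - <<'E'
from h import *
inst();s=state();print(s['gripper_force'],s['moment'])
im=cv2.cvtColor(grab_frame('wrist'),cv2.COLOR_RGB2BGR);t=cv2.cvtColor(grab_frame('side'),cv2.COLOR_RGB2BGR)
cv2.imwrite('pics/w4.png',np.hstack([cv2.resize(im,(400,300)),cv2.resize(t[170:380,200:480],(400,300))]))
E
```

```text
t 8.575 stand xyz [-84.4, 0.3, 40.7] rot err deg vs lean0 [-0.  22.1  0. ] q [-0.35  0.52  0.67  2.16 -0.97  0.89  0.86] F [ 3.7  0.2 -1.8] w 0.14965380119660052
30.001632571220398 [-0.37994422 -0.42917586 -0.26567293]
```

View pics/w4.png

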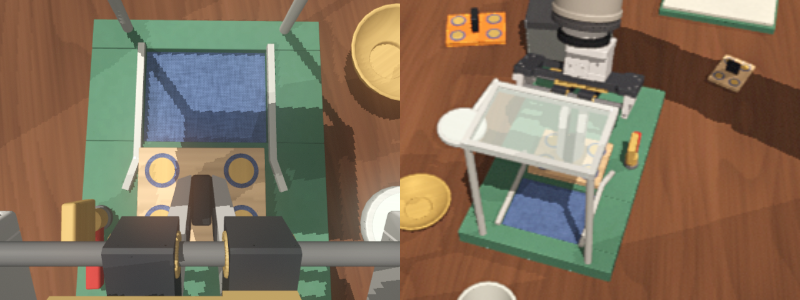

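The tray sits square between the rails and the bar is clear (red at wrist (92,265)). The last stretch is better pushed from behind the rib, with the tool leaning more. I'll release, rise and back off.

Request:
drive_tool:
  series:
    - [[0,1,0],[0,0,0],255]
    - [[0,1,0],[0,0,0],130]
    - [[0,1,0],[0,0,0],130]
    - [[0,1,0],[0,0,0],130]
    - [[0,1,-30],[0,0,0],130]
    - [[-4,1,-60],[0,0,0],160]
    - [[-30,1,-70],[0,5,0],255]
    - [[-35,1,-72],[0,10,0],255]
    - [[-35,1,-72],[0,10,0],255]
    - [[-35,1,-72],[0,10,0],255]
    - [[-35,1,-72],[0,10,0],255]

```text
time: 10.05
tool_pos: [495.6, -80.5, 94.3]
eef_rot: [0.732, 0.623, 0.211, -0.179]
contact_force: [-0.5, 0.3, 0.6]
width: 0.008
gripper_force: 0.0
```

```bash
python3 - <<'E'
from h import *
inst()
m=camera_model('wrist')
im=cv2.cvtColor(grab_frame('wrist'),cv2.COLOR_RGB2BGR);cv2.imwrite('pics/w5.png',im)
print('black');blobs(im,(0,0,0),(180,255,60),(250,120,400,345),40)
go([(-132,-1,48,32),(-118,-1,48,32),(-60,-1,48,32),(-40,-1,48,32),(-27,-1,46,32)])
E
```

```text
t 10.05 stand xyz [-143.2, -0.4, 94.3] rot err deg vs lean0 [-0.  32.1 -0.1] q [-0.13  0.52  0.68  2.08 -0.95  1.14  1.  ] F [-0.5  0.3  0.6] w 0.007638520633110658
black
(-132, -1, 48) [-15.1, 0.5, 45.3] [0.0, -0.1, 0.1]
(-118, -1, 48) [-3.3, 0.5, 52.7] [0.0, -0.1, 0.1]
(-60, -1, 48) [45.9, 0.6, 83.5] [0.0, -0.1, 0.1]
(-40, -1, 48) [62.8, 0.6, 94.1] [0.0, -0.1, 0.1]
(-27, -1, 46) [72.8, 0.6, 102.7] [0.0, -0.1, 0.1]
```

Request:
drive_tool:
  series:
    - [[-15,0.5,45],[0,0,0],255]
    - [[-3,0.5,53],[0,0,0],255]
    - [[7,0.5,59],[0,0,0],255]
    - [[17,0.5,65.5],[0,0,0],255]
    - [[27,0.5,71.5],[0,0,0],255]
    - [[36,0.5,77],[0,0,0],255]
    - [[45,0.5,83],[0,0,0],255]
    - [[53,0.5,88],[0,0,0],255]
    - [[53,0.5,88],[0,0,0],255]

```text
time: 11.22
tool_pos: [510.8, 9.6, 47.8]
eef_rot: [0.732, 0.622, 0.211, -0.179]
contact_force: [-0.5, -0.1, 0.3]
width: 0.006
gripper_force: 0.0
```

```bash
python3 - <<'E'
from h import *
inst()
im=cv2.cvtColor(grab_frame('wrist'),cv2.COLOR_RGB2BGR);t=cv2.cvtColor(grab_frame('side'),cv2.COLOR_RGB2BGR)
cv2.imwrite('pics/w6.png',np.hstack([cv2.resize(im,(400,300)),cv2.resize(t[170:380,200:480],(400,300))]))
go([(-45,-1,48,32),(-36,-1,48,32),(-27,-1,46,32)])
E
```

```text
t 11.225 stand xyz [-51.9, -0.9, 47.8] rot err deg vs lean0 [-0.  32.1  0. ] q [-0.08  0.5   0.39  2.14 -1.02  0.92  0.91] F [-0.5 -0.1  0.3] w 0.006147173362514489
(-45, -1, 48) [6.8, -0.0, 3.9] [0.0, -0.1, -0.0]
(-36, -1, 48) [14.4, -0.0, 8.7] [0.0, -0.1, -0.0]
(-27, -1, 46) [21.0, -0.0, 15.2] [0.0, -0.1, -0.0]
```

View pics/w6.png

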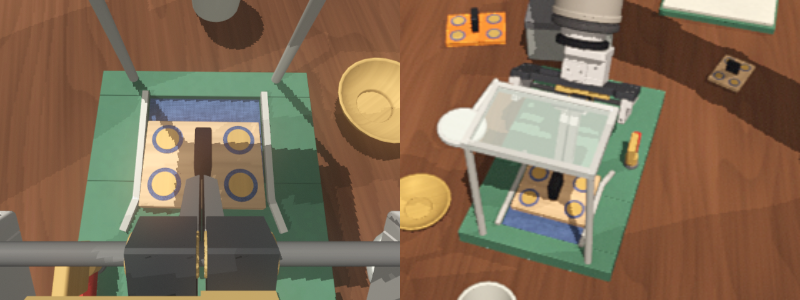

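The push works: the tray is square between the rails with about 25 mm of blue left ahead of it (wrist rows 100–122), and the bar is clear. That was my tenth picture, so from here I check by numbers.

Request:
drive_tool:
  series:
    - [[5,0,3],[0,0,0],255]
    - [[10,0,6],[0,0,0],255]
    - [[14,0,8.7],[0,0,0],255]
    - [[17,0,11],[0,0,0],255]
    - [[19,0,13],[0,0,0],255]
    - [[19,0,13],[0,0,0],255]

```text
time: 12.08
tool_pos: [514.6, 31.6, 46.9]
eef_rot: [0.733, 0.622, 0.211, -0.179]
contact_force: [-0.1, -0.3, 0.4]
width: 0.003
gripper_force: 0.1
```

```bash
cat > chk.py <<'E'
from h import *
inst()
def st(p):v=p-P0;return np.round([v@EX,v@EY,v[2]],1)
m=camera_model('wrist')
im=cv2.cvtColor(grab_frame('wrist'),cv2.COLOR_RGB2BGR);s=cv2.cvtColor(grab_frame('side'),cv2.COLOR_RGB2BGR)
cv2.imwrite('pics/w7.png',im);cv2.imwrite('pics/s7.png',s)
def proj(n,p,m=None):
    m=m or camera_model(n);c=np.linalg.inv(np.array(m['extrinsics']))@np.r_[p,1];u=np.array(m['camera_matrix'])@c[:3];return (u[:2]/u[2]).round(0)
# wood mask in wrist and side, extreme edges on the plane of the tray top (22 + ... = 28 seated, 34 on deck)
print('pocket corners wrist',[proj('wrist',W(x,y,24),m).tolist() for x,y in((45,58),(45,-58),(-45,-58),(-45,58))])
print('pocket corners side',[proj('side',W(x,y,24)).tolist() for x,y in((45,58),(45,-58),(-45,-58),(-45,58))])
print('blue w');blobs(im,(105,70,40),(125,255,255),(0,0,640,300),30)
print('wood w');blobs(im,(8,40,90),(22,170,255),(180,100,470,360),60)
print('black w');blobs(im,(0,0,0),(180,255,60),(270,120,370,300),30)
print('blue s');blobs(s,(105,70,40),(125,255,255),(240,260,400,365),10)
print('wood s');blobs(s,(8,40,90),(22,170,255),(255,285,350,350),60)
print('black s');blobs(s,(0,0,0),(180,255,50),(255,270,350,350),20)
print('red s');blobs(s,(0,180,100),(6,255,255),(330,240,400,300),5)
E
python3 chk.py
```

```text
t 12.075 stand xyz [-29.5, -1.1, 46.9] rot err deg vs lean0 [-0.  32.1  0. ] q [-0.07  0.49  0.33  2.15 -1.02  0.88  0.87] F [-0.1 -0.3  0.4] w 0.003493923896604164
pocket corners wrist [[229.0, 185.0], [413.0, 184.0], [424.0, 331.0], [218.0, 331.0]]
pocket corners side [[327.0, 341.0], [272.0, 327.0], [287.0, 293.0], [339.0, 305.0]]
blue w
   [257, 201, 25, 7, 64] [268.8, 203.4] [[269.1, 203.7], [24.2, 5.7], 2.7]
wood w
   [221, 193, 204, 144, 14906] [321.8, 263.3] [[323.4, 265.2], [203.0, 142.4], 0.8]
   [249, 205, 37, 35, 1023] [267.1, 222.2] [[267.0, 222.0], [34.0, 36.0], 90.0]
   [363, 207, 38, 34, 1014] [381.3, 223.6] [[381.5, 223.5], [37.0, 33.0], 0.0]
   [242, 275, 41, 40, 1254] [261.9, 294.9] [[262.3, 294.8], [38.2, 40.3], 45.0]
   [365, 277, 40, 40, 1232] [384.6, 296.5] [[384.5, 296.5], [39.6, 38.2], 45.0]
   [322, 289, 2, 44, 61] [322.3, 306.7] [[322.5, 310.5], [43.0, 1.0], 90.0]
black w
blue s
   [272, 324, 53, 16, 114] [297.4, 332.2] [[297.9, 332.3], [53.8, 2.6], 15.6]
wood s
   [273, 290, 58, 49, 1366] [304.1, 315.3] [[304.4, 312.9], [55.9, 38.1], 14.9]
   [289, 295, 11, 9, 76] [293.6, 298.8] [[294.0, 299.0], [10.0, 8.0], 0.0]
   [313, 320, 12, 10, 90] [318.4, 324.6] [[318.5, 324.5], [9.9, 9.9], 45.0]
   [255, 342, 27, 8, 112] [264.0, 346.9] [[268.0, 345.5], [26.0, 7.0], 0.0]
black s
   [300, 296, 11, 22, 154] [305.3, 306.4] [[305.3, 306.6], [8.3, 21.8], 20.6]
red s
   [367, 263, 1, 5, 5] [367.0, 265.0] [[367.0, 265.0], [4.0, 0.0], -90.0]
```

```bash
python3 - <<'E'
from h import *
m=camera_model('wrist')
def st(p):v=p-P0;return np.round([v@EX,v@EY,v[2]],1).tolist()
im=cv2.imread('pics/w7.png');h=cv2.cvtColor(im,cv2.COLOR_BGR2HSV)
k=cv2.inRange(h,np.array((8,40,90)),np.array((22,170,255)))
for c in(235,262,280,385,410):
    r=np.where(k[150:360,c])[0]+150;print(c,r.min(),r.max(),[(z,st(plane('wrist',(c,r.min()),z,m))[0],st(plane('wrist',(c,r.max()),z,m))[0]) for z in(28,34)])
for r in(205,240,320):
    q=np.where(k[r,180:470])[0]+180;print(r,q.min(),q.max(),[(z,st(plane('wrist',(q.min(),r),z,m))[1],st(plane('wrist',(q.max(),r),z,m))[1]) for z in(28,34)])
# rails and lip rows
print('hsv col 240 rows 325-345',[tuple(int(a) for a in h[r,240]) for r in range(326,346,2)])
go([(-27,-1,46,32),(-24,-1,46,32),(-22,-1,46,32)])
E
```

```text
235 199 333 [(28, 33.5, -46.4), (34, 31.0, -46.7)]
262 194 333 [(28, 36.8, -46.4), (34, 34.2, -46.7)]
280 194 333 [(28, 36.7, -46.4), (34, 34.1, -46.7)]
385 195 335 [(28, 35.9, -47.7), (34, 33.3, -47.9)]
410 196 335 [(28, 35.2, -47.7), (34, 32.6, -47.9)]
205 232 414 [(28, 54.2, -56.7), (34, 52.7, -55.1)]
240 229 417 [(28, 54.6, -56.9), (34, 53.0, -55.3)]
320 222 423 [(28, 55.4, -56.9), (34, 53.8, -55.3)]
hsv col 240 rows 325-345 [(17, 85, 219), (18, 87, 219), (17, 91, 202), (15, 101, 126), (41, 54, 89), (42, 56, 91), (43, 58, 92), (62, 59, 138), (62, 59, 138), (62, 60, 137)]
(-27, -1, 46) [1.8, -0.0, 2.1] [0.0, -0.1, -0.0]
(-24, -1, 46) [4.3, -0.0, 3.7] [0.0, -0.1, -0.0]
(-22, -1, 46) [6.0, -0.0, 4.8] [0.0, -0.1, -0.0]
```

The tray's nose is down and its rear edge is about 2–4 mm short of the lip. I'll push it 7 mm more, slowly.

Request:
drive_tool:
  series:
    - [[2,0,1.5],[0,0,0],255]
    - [[3.5,0,2.5],[0,0,0],255]
    - [[5,0,3.5],[0,0,0],255]
    - [[6,0,4],[0,0,0],255]
    - [[6,0,4],[0,0,0],255]

```text
time: 12.8
tool_pos: [515.8, 38.5, 46.6]
eef_rot: [0.733, 0.622, 0.211, -0.179]
contact_force: [0.8, -0.8, -0.6]
width: 0.006
gripper_force: 0.7
```

```bash
cat > c2.py <<'E'
from h import *
inst();m=camera_model('wrist')
def st(p):v=p-P0;return np.round([v@EX,v@EY,v[2]],1).tolist()
im=cv2.cvtColor(grab_frame('wrist'),cv2.COLOR_RGB2BGR);h=cv2.cvtColor(im,cv2.COLOR_BGR2HSV);cv2.imwrite('pics/w8.png',im)
k=cv2.inRange(h,np.array((8,40,90)),np.array((22,170,255)))
for c in(262,280,385,405):
    r=np.where(k[150:360,c])[0]+150;print(c,r.min(),r.max(),[(z,st(plane('wrist',(c,r.min()),z,m))[0],st(plane('wrist',(c,r.max()),z,m))[0]) for z in(28,34)])
r=240;q=np.where(k[r,180:470])[0]+180;print(r,q.min(),q.max(),[(z,st(plane('wrist',(q.min(),r),z,m))[1],st(plane('wrist',(q.max(),r),z,m))[1]) for z in(28,34)])
E
python3 c2.py
```

```text
t 12.8 stand xyz [-22.5, -1.1, 46.6] rot err deg vs lean0 [-0.  32.1  0.1] q [-0.07  0.49  0.31  2.15 -1.02  0.86  0.86] F [ 0.8 -0.8 -0.6] w 0.005965411573844336
262 212 331 [(28, 32.0, -38.2), (34, 29.8, -38.5)]
280 212 331 [(28, 32.0, -38.2), (34, 29.7, -38.5)]
385 213 332 [(28, 31.2, -38.9), (34, 28.9, -39.2)]
405 214 332 [(28, 30.5, -38.9), (34, 28.3, -39.2)]
240 232 416 [(28, 52.6, -56.4), (34, 51.1, -54.8)]
```

The rear edge is past the lip, at x ≈ −39. I'll retreat straight back along the lean, then check from the fixed cameras.

Request:
drive_tool:
  series:
    - [[-8,0,-6],[0,0,0],255]
    - [[-18,0,-14],[0,0,0],255]
    - [[-22,0,-50],[0,0,0],255]
    - [[-26,0,-95],[0,0,0],255]
    - [[-30,0,-140],[0,0,0],255]
    - [[-30,0,-140],[0,0,0],255]
    - [[-30,0,-140],[0,0,0],255]

```text
time: 13.72
tool_pos: [499.1, -59.8, 148.9]
eef_rot: [0.733, 0.622, 0.211, -0.179]
contact_force: [1.0, 0.6, 0.3]
width: 0.005
gripper_force: 0.0
```

```bash
python3 c2.py; python3 - <<'E'
from h import *
def st(p):v=p-P0;return np.round([v@EX,v@EY,v[2]],1).tolist()
s=cv2.cvtColor(grab_frame('side'),cv2.COLOR_RGB2BGR);t=cv2.cvtColor(grab_frame('top'),cv2.COLOR_RGB2BGR)
cv2.imwrite('pics/s9.png',s);cv2.imwrite('pics/t9.png',t)
print('blue s');blobs(s,(105,70,40),(125,255,255),(240,260,400,365),8)
print('wood s');k=blobs(s,(8,40,90),(22,170,255),(265,285,345,341),60)
for u in(285,300,312,322):
    r=np.where(k[:,u])[0];print(u,r.max(),[(z,st(plane('side',(u,r.max()),z))) for z in(28,18)])
print('black s');blobs(s,(0,0,0),(180,255,50),(255,270,350,350),20)
print('red t');blobs(t,(0,180,100),(6,255,255),(215,170,420,330),10)
t0=cv2.imread('pics/top0.png');s0=cv2.imread('pics/side0.png')
for n,im,im0,roi in(('cup',t,t0,(160,195,212,245)),('pan',t,t0,(245,135,300,182)),('loupe',t,t0,(320,155,400,200)),('box',t,t0,(415,195,535,285)),('magn',t,t0,(215,178,300,282))):
    x0,y0,x1,y1=roi;a=cv2.phaseCorrelate(*[np.float32(cv2.cvtColor(q[y0:y1,x0:x1],cv2.COLOR_BGR2GRAY)) for q in(im0,im)]);print(n,np.round(a[0],2),round(a[1],2))
E
```

```text
t 13.725 stand xyz [-122.2, -0.6, 148.9] rot err deg vs lean0 [-0.  32.1  0.1] q [ 0.01  0.35  0.44  2.05 -0.79  1.1   0.76] F [1.  0.6 0.3] w 0.00491966641238154
262 195 222 [(28, -12.0, -38.0), (34, -14.7, -40.1)]
280 150 225 [(28, 33.8, -40.9), (34, 30.3, -43.0)]
blue s
wood s
   [272, 295, 59, 46, 1235] [304.5, 318.3] [[303.3, 316.2], [56.4, 36.7], 14.9]
   [287, 299, 11, 9, 74] [292.4, 302.9] [[292.0, 303.0], [8.0, 10.0], 90.0]
   [280, 316, 11, 9, 80] [285.0, 319.9] [[285.0, 320.0], [8.0, 10.0], 90.0]
   [312, 324, 11, 10, 86] [317.2, 328.3] [[317.0, 328.5], [9.0, 10.0], 90.0]
285 330 [(28, [46.9, -28.6, 28.0]), (18, [40.8, -31.4, 18.0])]
300 334 [(28, [47.3, 2.8, 28.0]), (18, [41.1, 0.5, 18.0])]
312 337 [(28, [47.1, 27.5, 28.0]), (18, [41.0, 25.5, 18.0])]
322 340 [(28, [48.1, 48.3, 28.0]), (18, [42.0, 46.5, 18.0])]
black s
   [299, 299, 11, 23, 162] [304.2, 310.0] [[304.3, 310.2], [8.5, 22.5], 21.8]
red t
   [326, 295, 15, 6, 61] [333.6, 297.6] [[333.1, 297.3], [14.1, 4.5], 8.1]
cup [-0.08 -0.04] 1.04
pan [-0.04 -0.09] 1.0
loupe [0.12 0.53] 0.88
box [ 9.32 -0.19] -0.0
magn [0.01 0.1 ] 0.75Traceback (most recent call last):
  File "c2.py", line 7, in <module>
    r=np.where(k[150:360,c])[0]+150;print(c,r.min(),r.max(),[(z,st(plane('wrist',(c,r.min()),z,m))[0],st(plane('wrist',(c,r.max()),z,m))[0]) for z in(28,34)])
                                            ~~~~~^^
    return umr_minimum(a, axis, None, out, keepdims, initial, where)
ValueError: zero-size array to reduction operation minimum which has no identity
```

```bash
cat > c3.py <<'E'
from h import *
inst()
def st(p):v=p-P0;return np.round([v@EX,v@EY,v[2]],1).tolist()
m=camera_model('wrist');w=cv2.cvtColor(grab_frame('wrist'),cv2.COLOR_RGB2BGR);s=cv2.cvtColor(grab_frame('side'),cv2.COLOR_RGB2BGR)
cv2.imwrite('pics/w10.png',w)
def proj(n,p,m):
    c=np.linalg.inv(np.array(m['extrinsics']))@np.r_[p,1];u=np.array(m['camera_matrix'])@c[:3];return u[:2]/u[2]
def coin(im,c,r):
    x,y=np.round(c).astype(int);a=im[max(y-r,0):y+r,x-r:x+r];h=cv2.cvtColor(a,cv2.COLOR_BGR2HSV)
    k=cv2.inRange(h,np.array((12,130,60)),np.array((32,255,255)));n,l,S,C=cv2.connectedComponentsWithStats(k)
    if n<2:return None,0
    i=1+S[1:,4].argmax();return C[i]+[x-r,max(y-r,0)],int(S[i,4])
ms=camera_model('side')
for dx in(22,-22):
    for dy in(34,-34):
        g=W(1+dx,dy,28);a,na=coin(w,proj('wrist',g,m),22);b,nb=coin(s,proj('side',g,ms),8)
        print((dx,dy),'exp',proj('wrist',g,m).round(),proj('side',g,ms).round(),'got',a,na,b,nb)
        if a is not None and b is not None:
            p,e=tri(ray('wrist',a,m),ray('side',b,ms));print('   ',st(p),np.round(e,1),'on z28: wrist',st(plane('wrist',a,28,m)),'side',st(plane('side',b,28)))
E
python3 c3.py
```

```text
t 13.875 stand xyz [-121.6, -0.3, 148.4] rot err deg vs lean0 [ 0.1 32.1  0. ] q [ 0.01  0.35  0.44  2.05 -0.79  1.1   0.76] F [ 0.4  0.3 -0.7] w 0.0050692121138201625
(22, 34) exp [286. 161.] [319. 328.] got [282.28915663 160.86746988] 83 [317.39705882 328.29411765] 68
    [23.8, 34.6, 27.6] [3. 3.] on z28: wrist [22.8, 37.5, 28.0] side [24.7, 31.8, 28.0]
(22, -34) exp [359. 160.] [286. 320.] got None 0 [284.96875 319.75   ] 64
(-22, 34) exp [285. 205.] [325. 311.] got None 0 [323.42857143 310.96825397] 63
(-22, -34) exp [360. 204.] [293. 303.] got [361.08135593 202.72542373] 295 [292.49152542 303.06779661] 59
    [-19.6, -35.2, 28.8] [0.5 0.5] on z28: wrist [-19.4, -34.8, 28.0] side [-20.2, -35.9, 28.0]
```

Coin tops triangulate at z ≈ 27.6 and 28.8 mm (28 expected when seated) and are 45 mm apart, so the tray is flat in the pocket. I'll lift clear and do a last check of the neighbours.

Request:
drive_tool:
  series:
    - [[20,0,-50],[0,0,0],255]
    - [[50,0,-100],[0,0,0],255]
    - [[80,0,-150],[0,0,0],255]
    - [[80,60,-200],[0,0,0],255]
    - [[80,60,-200],[0,0,0],255]
    - [[80,60,-200],[0,0,0],255]

```text
time: 14.72
tool_pos: [552.8, -107.7, 360.7]
eef_rot: [0.733, 0.622, 0.211, -0.179]
contact_force: [0.1, 0.5, -0.4]
width: 0.006
gripper_force: 0.0
```

```bash
python3 - <<'E'
from h import *
inst()
def st(p):v=p-P0;return np.round([v@EX,v@EY,v[2]],1).tolist()
s=cv2.cvtColor(grab_frame('side'),cv2.COLOR_RGB2BGR);t=cv2.cvtColor(grab_frame('top'),cv2.COLOR_RGB2BGR)
t0=cv2.imread('pics/top0.png');s0=cv2.imread('pics/side0.png')
for n,a,b,roi in(('loupe',s0,s,(220,240,250,275)),('pan',s0,s,(180,285,240,340)),('cup',s0,s,(230,360,290,430)),('box',s0,s,(285,135,360,215)),('loupe t',t0,t,(320,155,400,200)),('box t',t0,t,(415,195,535,285))):
    x0,y0,x1,y1=roi;r=cv2.phaseCorrelate(*[np.float32(cv2.cvtColor(q[y0:y1,x0:x1],cv2.COLOR_BGR2GRAY)) for q in(a,b)]);print(n,np.round(r[0],2),round(r[1],2),'diff',cv2.absdiff(a[y0:y1,x0:x1],b[y0:y1,x0:x1]).mean().round(1))
h=lambda im:cv2.inRange(im,np.array((200,200,200)),np.array((255,255,255)))[155:200,320:400]
for im in(t0,t):
    M=cv2.moments(h(im),True);print('loupe centroid',M['m10']/M['m00'],M['m01']/M['m00'],M['m00'])
E
```

```text
t 14.725 stand xyz [-160.8, -61.3, 360.7] rot err deg vs lean0 [ 0.  32.1  0. ] q [-0.01  0.25  0.52  1.68 -0.65  1.49  0.48] F [ 0.1  0.5 -0.4] w 0.006459297952399306
loupe [0.07 0.  ] 0.98 diff 2.0
pan [-0.03  0.03] 0.98 diff 1.9
cup [-0.11 -0.08] 0.96 diff 4.6
box [ 0.43 -0.05] 0.48 diff 13.9
loupe t [-0.18  0.61] 0.65 diff 53.7
box t [-21.39 -21.59] 0.08 diff 52.2
loupe centroid 24.97281993204983 23.19026047565119 883.0
loupe centroid 35.99640028797696 26.834413246940244 1389.0
```

```bash
python3 -c "
from plant import *
print(job_done())"
```

```text
the job is handed in; nothing more can be done
None
```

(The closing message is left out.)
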